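# Fix a straightedge to the setting board with a snap cap

### The job

Lay the straightedge flat on the setting board, flush along the fence and about midway along it, and let go of it. Then press the orange snap cap down onto the stud so that it clicks and sits fully home on the stud's shoulder with its brim over the straightedge, keep pressing firmly for a second or more after the click, and finish with the gripper still holding the cap down; the straightedge must stay flush and the torch, bushing and housing must be left alone.

Things in the scene. Friction and masses are not known exactly. Their poses are not given: they have to be found in the camera images.
- setting_board: Fixed plywood board 120 (x) x 190 (y) x 12 mm. Origin: centre of its underside, z up. An aluminium fence, 7 mm high above the board's top, runs along its whole +x edge; its face, towards -x, is at x = +40 mm, so the flush straightedge's centre line is at x = +28 mm; midway is y = 0. A steel snap stud stands at x = -7, y = +62 mm.
- stud_top (a point): Centre of the stud's top, 30 mm above the board's top (42 mm above the desk). Post 18 mm across, the top 5 mm tapering to 8 mm, standing on the shoulder disc. Four spring balls stick out 3 mm. Pushing the cap over them takes 6 to 10 N, with its underside 12 to 8 mm above the shoulder; then the force drops and it clicks home.
- stud_shoulder (a point): Centre of the upper face of the stud's rigid shoulder disc (26 mm across, 6 mm high, top 18 mm above the desk), on the stud's axis; the cap's origin is here when it is fully home.
- straightedge: Loose steel straightedge 24 (x) x 160 (y) x 4 mm, 0.14 kg, with a blue upright grip 14 (x) x 50 (y) mm in its middle that reaches from 4 to 34 mm above the underside. Origin: centre of the underside; long axis y, z up. The same either way round.
- snap_cap: Loose orange cap like a hat, 0.06 kg: a brim 60 mm across and 4 mm thick below, a closed round body 32 mm across above it, 30 mm high in all. Hollow: a hole 20.4 mm across through the brim, 26 mm across inside, 27 mm deep in all. Origin: centre of the underside of the brim; z up along its axis. Grip the body across its 32 mm.
- torch: Bystander: torch, black with a light head, 26 x 120 x 23 mm, lying along its y axis; origin at the centre of its underside.
- bushing: Bystander: cream turned bushing 30 mm across and 30 mm high, standing; origin at the centre of its underside.
- housing: Bystander: beige moulded housing half 42 x 62 x 27 mm; origin at the centre of its underside.
- bench_mat: Fixed black rubber mat 250 x 250 x 10 mm on the desk, on which the straightedge and the cap lie at the start (so their undersides are 10 mm above the desk). Origin: centre of its underside.
Not all that is in view belongs to the job. There is more than one size of the snap_cap; the job needs the larger.

How it is judged:
By the outcome, as a careful person would: the job done as asked, in the order asked, and still so for the second after the job is handed in, while the arm keeps its last pose, push and grip.
It also fails if it takes over 58 s, if anything falls off the work surface, if the arm or the gripper's body presses on something with over 40 N, if the wrist force passes 120 N, or if a joint passes its speed limit or range.

### The arm

A 7-joint arm with a two-finger parallel gripper is mounted at the origin on a cart in front of the work surface, level with it; the furniture and walls round the work are solid. World frame = base frame: x ahead of the robot, y to its left, z up, the work surface at z = 0. Lengths are in m, angles in rad, forces in N, time in s.
With the tool pointing down it reaches from about 0.425 to 0.925 m from the base axis. Payload 6.8 kg.
Tool frame: the origin (TCP) lies midway between the tips of the shut fingers; the grasp point (between the pads) lies 19 mm behind it; z points along the fingers, y is the line along which they close (so a half turn about z gives the same grasp; the last joint's range is limited). The gripper opens to 85 mm and grips with 20 to 120 N. Pads are 22 mm wide; open, the fingers measure 114 mm over their backs; the gripper's body (76 mm by 85 mm) begins 54 mm behind the grasp point. The pads swing forward as they close: fully open they stand 13 mm farther back than shut.
Start: joints at [-0.108, 0.477, 0.022, 1.555, -0.011, 1.109, -0.083], TCP at [0.675, 0, 0.231] pointing down, gripper open.
Joint ranges: [-2.96, 2.96], [-0.34, 2.1], [-1.41, 1.46], [0.24, 2.44], [-1.37, 4.51], [0.17, 1.92], [-2.96, 2.96]. Speed limits (rad/s): [2.39, 2.39, 3.14, 3.14, 3.14, 3.14, 3.14].

### API

Orientations are given as a unit quaternion [x, y, z, w].
In Python, from rig import bot gives the robot as it stands. The module is installed in compiled form; this text tells all that it offers.
- The arm moves only by the tool apply_moves, never from a script. Its argument "increments" is a list of rows, each a list of 7 numbers: the shift along the tool's x, y, z in mm, then the turn, a rotation vector about the tool's x, y, z in units of 8 degrees (1.0 is 8 degrees), then the opening, from 0 (shut) to 1 (fully open). In form: [[dx, dy, dz, ax, ay, az, jaw], ...]. A call has 1 to 10 rows; each row is the pose to reach, as a shift and turn from the pose commanded when the call began, along the tool's axes at that moment; what a row does not reach only later rows make up. A row lasts 1/10 s, in which the tool goes at most 50 mm and 8.59 degrees, less where a joint would pass 70% of its speed; a pose out of reach is approached as far as the arm can. A call with a gripper value outside its range is refused whole. The fingers move at their own pace and stop on an object; "force" is the grip in N (left out, the last holds). Time passes only in rows, so rows that repeat a pose let the fingers close. It gives the time, the measured TCP pose, the force, the opening and the grip force at its end, in the units of the state.
- bot.get_obs(): the state, without advancing time (a new reading comes with each control period).
- bot.capture(name): name is "scene" or "side" or "wrist"; returns a dict with "image" (400x640x3 uint8, blue, green, red), "fx", "fy", "cx", "cy" (pixels), "position" and "orientation" of the camera in the world; the wrist camera has in their place "tool_from_camera" (4x4, takes a point from camera to tool coordinates, whose origin is the TCP and whose axes are the flange's). Camera axes: x right, y down, z forward; pixel columns grow to the right and rows downward; lengths in m; the calibration is good to about 2 mm. A picture is of the moment at which its call begins: read the wrist's pose just before it. There is no depth.
- bot.finish_job(): hands the job in; it is judged then, once.
Trained networks look in a picture, given as the dict that the camera call returned (one of the last four; its "shot" number tells which), for a name from the list of things; names that differ only in an ending like _2 or _b are one class to them, and where a whole thing is asked for, a point or a joint stands for the part that bears it (a point fixed in the world has none). Each returns a list of dicts, best first, with "confidence" (0 to 1); they miss things now and then, are a little off and sometimes report something else, mostly with a low value. They report only what shows in the picture. A call takes as long as a camera call. They do not tell look-alikes from the thing itself.
- bot.outline_of(name, picture): "pixels" (400x640 bool, what is visible of it) and "at" ([row, column] in pixels, amid what is visible of it).
The state is a dict: "time": time; "qpos": joint angles; "dq": joint speeds; "effort": joint torques, N m; "eef_pos": TCP position; "tcp_rot": TCP orientation; "wrist_force": force on the tool from outside, world axes, zero at the start; "ft_torque": the same for the moment, N m; "gripper_width": finger opening in m; "gripper_force": force on a finger pad.
Only numpy, scipy, OpenCV 4.12 (cv2) and the standard library are available. Lean on these libraries where they do the work, as an engineer would, in place of code of your own. Each camera call takes 0.05 s, during which the arm holds its last target. There are 200 camera calls.

## Working session

There is one attempt and no reset: what is moved stays moved. The work goes in short steps, Python scripts to look and compute and a tool call to move; the robot and the scene stay as the last step left them, time stands still between calls to the robot, and variables do not carry over. Pictures are saved under pics/ and viewed, at most 12 in all, crops included, and the job is handed in when it is done.

Besides the shell and the picture viewer there is one more tool, called after ">>>" as a command line: name --pt "numbers of a row" for each row, then --argument value for the rest. apply_moves: Moves the arm, as the interface text tells. Its arguments: {"type":"object","properties":{"increments":{"type":"array","items":{"type":"array","items":{"type":"number"}}},"force":{"type":"number"}},"required":["increments"]}

```bash
mkdir -p pics
cat > h.py <<'E'
import numpy as np, cv2
from scipy.spatial.transform import Rotation as R
from rig import bot
def cam(p, obs=None):
    if "position" in p: return np.array(p["position"]), R.from_quat(p["orientation"]).as_matrix()
    T=np.array(p["tool_from_camera"]); Rt=R.from_quat(obs["tcp_rot"]).as_matrix()
    return np.array(obs["eef_pos"])+Rt@T[:3,3], Rt@T[:3,:3]
def pt(p,u,v,z,obs=None):
    c,M=cam(p,obs); d=M@np.array([(u-p["cx"])/p["fx"],(v-p["cy"])/p["fy"],1]); return c+d*(z-c[2])/d[2]
def proj(p,X,obs=None):
    c,M=cam(p,obs); q=(np.atleast_2d(X)-c)@M; return np.c_[q[:,0]/q[:,2]*p["fx"]+p["cx"], q[:,1]/q[:,2]*p["fy"]+p["cy"]]
E
python3 - <<'E'
from h import *
np.set_printoptions(precision=3,suppress=True)
o=bot.get_obs(); print(o["eef_pos"],o["tcp_rot"],o["time"])
for n in ("scene","side","wrist"):
    p=bot.capture(n); cv2.imwrite(f"pics/{n}0.png",p["image"])
    print(n,cam(p,o),p["fx"])
    for k in ("setting_board","straightedge","snap_cap","torch","bushing","housing","bench_mat","stud_top"):
        for d in bot.outline_of(k,p):
            ys,xs=np.nonzero(d["pixels"]); print(k,round(d["confidence"],2),d["at"],len(xs),xs.min(),xs.max(),ys.min(),ys.max(),pt(p,d["at"][1],d["at"][0],0.02,o))
E
```

```text
[ 0.674 -0.     0.23 ] [ 0.707  0.707 -0.001 -0.001] 0.0
scene (array([-0.028,  0.925,  0.943]), array([[-0.808, -0.379,  0.452],
       [-0.589,  0.494, -0.639],
       [ 0.019, -0.782, -0.622]])) 489.6870441547864
setting_board 0.82 [260.5, 305.7] 2560 264 346 231 289 [0.501 0.232 0.02 ]
straightedge 0.79 [170.0, 416.6] 274 404 432 162 185 [ 0.458 -0.299  0.02 ]
snap_cap 0.6 [257.3, 303.9] 2681 264 346 228 290 [0.512 0.225 0.02 ]
snap_cap 0.5 [161.4, 379.2] 174 372 388 151 165 [ 0.579 -0.267  0.02 ]
torch 0.77 [226.4, 403.1] 296 386 417 215 240 [ 0.364 -0.035  0.02 ]
bushing 0.49 [246.9, 381.9] 133 376 386 241 254 [0.37 0.07 0.02]
bushing 0.28 [258.2, 304.8] 2637 263 345 228 290 [0.508 0.227 0.02 ]
housing 0.71 [179.5, 302.4] 267 292 311 170 188 [ 0.719 -0.035  0.02 ]
bench_mat 0.9 [170.0, 396.6] 2936 347 447 139 202 [ 0.509 -0.26   0.02 ]
stud_top 0.64 [257.7, 303.7] 2631 264 346 228 290 [0.511 0.227 0.02 ]
side (array([ 0.527, -0.949,  0.563]), array([[ 0.996, -0.021,  0.091],
       [-0.091, -0.453,  0.887],
       [ 0.023, -0.891, -0.453]])) 412.7381927553231
setting_board 0.97
[... 1017 characters left out ...]
,
       [-0.002,  0.265, -0.964]])) 302.19772844528745
straightedge 0.4 [391.1, 161.6] 84 155 162 384 399 [ 0.441 -0.312  0.02 ]
straightedge 0.37 [212.1, 372.2] 1968 350 395 186 242 [ 0.736 -0.039  0.02 ]
snap_cap 0.8 [217.3, 459.5] 995 442 477 200 234 [ 0.843 -0.046  0.02 ]
snap_cap 0.17 [217.0, 371.3] 1933 350 395 186 242 [ 0.735 -0.045  0.02 ]
torch 0.98 [208.1, 78.7] 2381 64 90 161 257 [ 0.379 -0.034  0.02 ]
housing 0.75 [212.9, 371.4] 1924 350 396 186 241 [ 0.735 -0.04   0.02 ]
bench_mat 0.84 [322.6, 250.3] 5040 121 304 293 399 [ 0.578 -0.196  0.02 ]
stud_top 0.93 [35.4, 174.1] 8589 109 228 0 84 [0.519 0.154 0.02 ]
stud_top 0.27 [392.8, 160.0] 67 155 162 386 399 [ 0.438 -0.315  0.02 ]
```

View pics/side0.png

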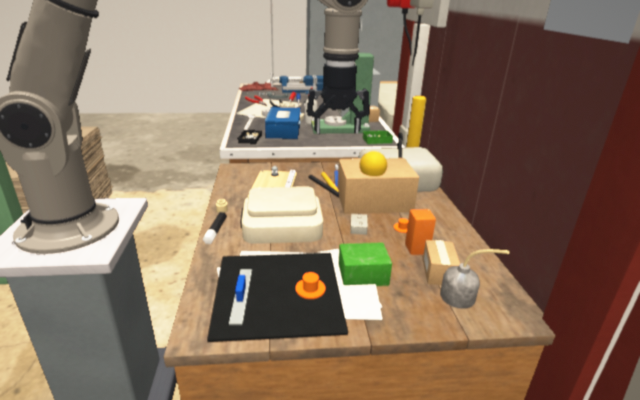

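View pics/scene0.png

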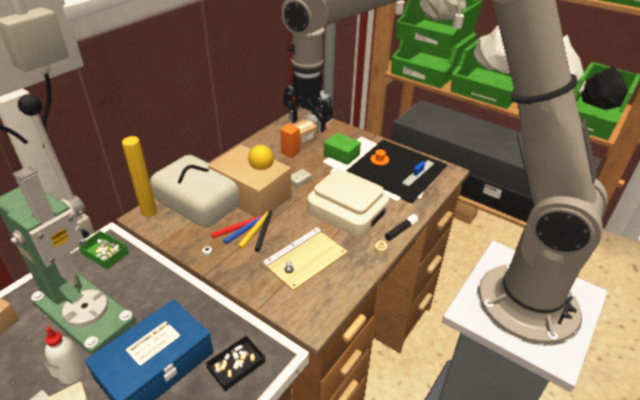

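>>> apply_moves --pt "-320 -145 -20 0 0 0 1" --pt "-320 -145 -20 0 0 0 1" --pt "-320 -145 -20 0 0 0 1" --pt "-320 -145 -20 0 0 0 1" --pt "-320 -145 -20 0 0 0 1" --pt "-320 -145 -20 0 0 0 1" --pt "-320 -145 -20 0 0 0 1" --pt "-320 -145 -20 0 0 0 1" --pt "-320 -145 -20 0 0 0 1" --pt "-320 -145 -20 0 0 0 1"

```text
time: 2.35
eef_pos: [0.5308, -0.3185, 0.2512]
tcp_rot: [0.707, 0.708, 0.0, -0.0]
wrist_force: [0.9, 1.5, -0.0]
gripper_width: 0.0851
gripper_force: 0.0
```

```bash
cat > see.py <<'E'
from h import *
np.set_printoptions(precision=4,suppress=True)
import sys
def see(tag,items):
    o=bot.get_obs(); p=bot.capture("wrist"); cv2.imwrite(f"pics/{tag}.png",p["image"])
    print(o["time"],o["eef_pos"],o["tcp_rot"],o["wrist_force"],o["gripper_width"])
    for k,z in items:
        for d in bot.outline_of(k,p):
            m=d["pixels"].astype(np.uint8); c=max(cv2.findContours(m,0,2)[0],key=cv2.contourArea)[:,0]
            w=np.array([pt(p,u,v,z,o)[:2] for u,v in c],np.float32)
            r=cv2.minAreaRect(w*1000); print(k,z,round(d["confidence"],2),d["at"],"rect mm",r)
    return o,p
E
python3 - <<'E'
from see import *
see("w1",[("straightedge",0.014),("snap_cap",0.014),("bench_mat",.01)])
E
```

```text
2.35 [ 0.5308 -0.3185  0.2512] [ 0.7065  0.7077  0.0005 -0.0002] [ 0.9027  1.5094 -0.0256] 0.08505082172342723
straightedge 0.014 0.7 [156.4, 259.4] rect mm ((452.78326416015625, -300.7665710449219), (159.8342742919922, 27.5674991607666), 85.53911590576172)
snap_cap 0.014 0.74 [155.6, 365.1] rect mm ((591.3995361328125, -289.69610595703125), (57.5075569152832, 57.98468780517578), 0.1280922144651413)
bench_mat 0.01 0.88 [131.0, 319.2] rect mm ((525.28955078125, -286.1845397949219), (248.54505920410156, 248.61331176757812), 0.13618721067905426)
```

View pics/w1.png

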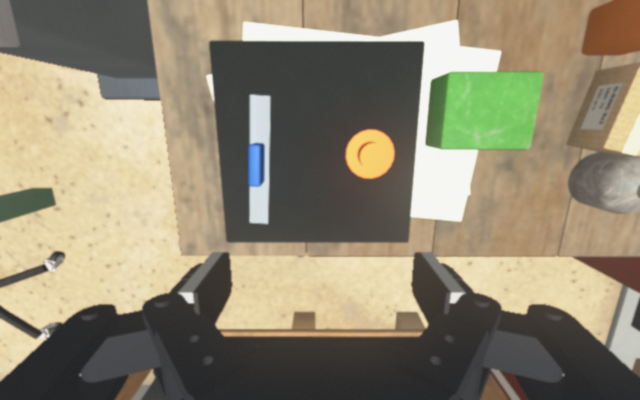

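On the mat: the blue-grip straightedge (260,158) and an orange cap (370,154), whose brim measures 58 mm. That makes it the large cap. Look-alikes: the small cap at wrist0 (459,217)/side (402,224), about 40 mm, and the orange block at side (420,230). I choose the mat cap. Next I refine the straightedge pose.

Run:
```python
from see import *
o=bot.get_obs(); p=bot.capture("wrist"); im=p["image"].astype(int)
b,g,r=im[...,0],im[...,1],im[...,2]
sub=np.zeros(b.shape,bool); sub[85:235,235:285]=1
steel=sub&(r>90)&(b>90)
blue=sub&(b>90)&(r<80)
def rect(m,z):
    c=np.argwhere(m)[:,::-1]; w=np.array([pt(p,u,v,z,o)[:2] for u,v in c],np.float32)*1000; return cv2.minAreaRect(w)
print(steel.sum(),rect(steel,.014)); print(blue.sum(),rect(blue,.044))
# per-row steel mid line outside the grip
L=[]
for v in list(range(100,138))+list(range(192,220)):
    u=np.nonzero(steel[v])[0]
    if len(u)>5: L.append([*pt(p,u.min()-.5,v,.014,o)[:2],*pt(p,u.max()+.5,v,.014,o)[:2]])
L=np.array(L)*1000
for i in (0,2): print("edge",np.polyfit(L[:,i+1]+300,L[:,i],1))
sc=np.zeros(b.shape,bool); sc[115:200,330:410]=1
br=sc&(r>200)&(b<120)
print("brim",rect(br,.014),im[155,370],im[170,350])
```

```text
2470 ((452.42626953125, -300.9114685058594), (162.5066680908203, 27.26265525817871), 86.5229263305664)
284 ((453.2415771484375, -299.5910339355469), (48.33729934692383, 17.645387649536133), 87.22136688232422)
edge [  0.0717 438.8306]
edge [  0.0603 466.0354]
brim ((591.3069458007812, -290.2529602050781), (59.85824203491211, 59.267879486083984), 0.1907719224691391) [111 210 247] [ 75 114 169]
```

>>> apply_moves --pt "18 -78 150 0 0 0.47 0.5" --pt "18 -78 150 0 0 0.47 0.5" --pt "18 -78 150 0 0 0.47 0.5" --pt "18 -78 150 0 0 0.47 0.5" --pt "18 -78 190 0 0 0.47 0.5" --pt "18 -78 210 0 0 0.47 0.5" --pt "18 -78 225 0 0 0.47 0.5" --pt "18 -78 230 0 0 0.47 0.5" --pt "18 -78 230 0 0 0.47 0.5" --force 50

```text
time: 3.5
eef_pos: [0.4521, -0.3015, 0.0209]
tcp_rot: [0.73, 0.684, -0.0, -0.0]
wrist_force: [0.2, 0.7, 0.5]
gripper_width: 0.0425
gripper_force: 0.0
```

>>> apply_moves --pt "0 0 0 0 0 0 0" --pt "0 0 0 0 0 0 0" --pt "0 0 0 0 0 0 0" --pt "0 0 0 0 0 0 0" --pt "0 0 0 0 0 0 0" --pt "0 0 0 0 0 0 0" --force 60

```text
time: 4.1
eef_pos: [0.4529, -0.3024, 0.0224]
tcp_rot: [0.73, 0.684, 0.0, 0.001]
wrist_force: [-1.2, 0.3, 6.0]
gripper_width: 0.0127
gripper_force: 59.4
```

>>> apply_moves --pt "0 0 -20 0 0 0 0" --pt "0 0 -60 0 0 0 0" --pt "0 0 -110 0 0 0 0" --pt "0 0 -160 0 0 0 0" --pt "0 0 -200 0 0 0 0" --pt "0 0 -200 0 0 0 0"

```text
time: 4.7
eef_pos: [0.4549, -0.3039, 0.2275]
tcp_rot: [0.73, 0.683, 0.002, 0.005]
wrist_force: [0.3, 0.1, -1.3]
gripper_width: 0.0125
gripper_force: 58.8
```

>>> apply_moves --pt "515 142 -25 0 0 -0.47 0" --pt "515 142 -25 0 0 -0.47 0" --pt "515 142 -25 0 0 -0.47 0" --pt "515 142 -25 0 0 -0.47 0" --pt "515 142 -25 0 0 -0.47 0" --pt "515 142 -25 0 0 -0.47 0" --pt "515 142 -25 0 0 -0.47 0" --pt "515 142 -25 0 0 -0.47 0" --pt "515 142 -25 0 0 -0.47 0" --pt "515 142 -25 0 0 -0.47 0"

```text
time: 5.7
eef_pos: [0.6157, 0.1714, 0.2435]
tcp_rot: [0.707, 0.707, -0.001, -0.0]
wrist_force: [0.9, -0.0, -1.3]
gripper_width: 0.0127
gripper_force: 58.7
```

>>> apply_moves --pt "0 0 0 0 0 0 0" --pt "0 0 0 0 0 0 0" --pt "0 0 0 0 0 0 0"

```text
time: 6.0
eef_pos: [0.6155, 0.1679, 0.2436]
tcp_rot: [0.708, 0.707, -0.001, 0.0]
wrist_force: [-0.5, 0.1, -1.5]
gripper_width: 0.0127
gripper_force: 58.9
```

Run:
```python
from see import *
see("w2",[("setting_board",0.012),("stud_top",.012)])
```

```text
6.0 [0.6155 0.1679 0.2436] [ 0.7077  0.7065 -0.0012  0.    ] [-0.4641  0.0502 -1.4572] 0.012728946331213714
setting_board 0.012 0.9 [129.8, 239.9] rect mm ((518.2518310546875, 212.81124877929688), (192.07424926757812, 120.5006332397461), 79.96483612060547)
stud_top 0.012 0.88 [131.3, 242.5] rect mm ((518.0340576171875, 212.34976196289062), (193.5968017578125, 121.575927734375), 79.8328857421875)
```

View pics/w2.png

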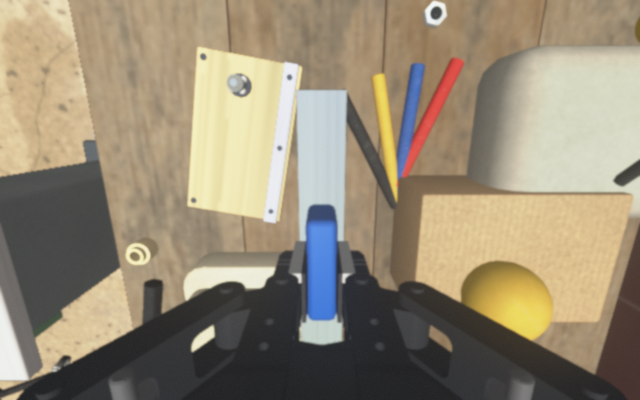

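The board shows corners (200,47), (188,207) and (278,222), with the white fence from (290,63) to (272,220), the stud at (238,84), and the held straightedge at (322,90..340). Next I refine from the fence edge and the stud.

Run:
```python
from see import *
o=bot.get_obs(); p=bot.capture("wrist"); im=p["image"].astype(int)
b,g,r=im[...,0],im[...,1],im[...,2]
L=[];Rr=[]
for v in range(75,215):
    row=b[v,240:310]-0.0; sat=r[v,240:310]-b[v,240:310]
    w=np.nonzero((sat<20)&(b[v,240:310]>190))[0]
    if v%25==0: print(v,w.min()+240 if len(w) else None,w.max()+240 if len(w) else None)
    if len(w)<4: continue
    L.append(pt(p,w.min()+239.5,v,.019,o)[:2]*1000); Rr.append(pt(p,w.max()+240.5,v,.019,o)[:2]*1000)
for E in (L,Rr):
    E=np.array(E,np.float32); l=cv2.fitLine(E,cv2.DIST_HUBER,0,.01,.01).ravel(); print("fence edge",l,np.degrees(np.arctan2(l[0],l[1])))
# strip rect at top
m=np.zeros(b.shape,bool); m[50:230,250:303]=1
m&=(r-b<20)&(b>190)
n,lab,st,_=cv2.connectedComponentsWithStats(m.astype(np.uint8)); k=1+st[1:,4].argmax(); m=lab==k
c=np.argwhere(m)[:,::-1]; print(cv2.minAreaRect(np.array([pt(p,u,v,.019,o)[:2]*1000 for u,v in c],np.float32)))
# board model check
yaw=np.radians(-10.0)
c0=np.array([518.2,212.8]); M=np.array([[np.cos(yaw),-np.sin(yaw)],[np.sin(yaw),np.cos(yaw)]])
f=lambda x,y,z: np.r_[c0+M@[x,y],z]/1000
pts=proj(p,[f(-60,95,12),f(-60,-95,12),f(60,-95,19),f(60,95,19),f(40,95,19),f(40,-95,19),f(-7,62,42),f(-7,62,18)],o); print(pts)
v=cv2.resize(p["image"][30:240,170:320],None,fx=2.8,fy=2.8,interpolation=2)
for q in pts: cv2.circle(v,tuple(int(a) for a in (q-[169.5,29.5])*2.8),2,(0,0,255),-1)
cv2.imwrite("pics/w2c.png",v)
```

```text
75 282 295
100 279 309
125 275 309
150 272 309
175 269 309
200 266 309
fence edge [  0.1754   0.9845 560.6906 227.9517] 10.102946
fence edge [  0.0124   0.9999 601.9022 216.9195] 0.71050787
((564.7921142578125, 204.92745971679688), (189.63693237304688, 16.0566349029541), 79.85034942626953)
[[196.3747  46.2955]
 [187.0136 206.5482]
 [278.5549 223.4557]
 [301.3829  65.072 ]
 [283.7009  61.7318]
 [263.087  220.9156]
 [233.1071  82.5714]
 [239.0232  85.2302]]
```

View pics/w2c.png

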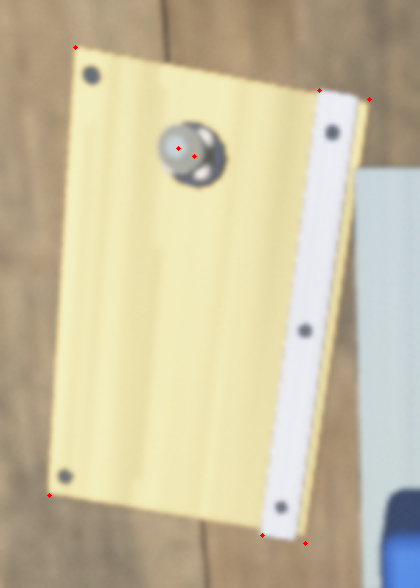

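>>> apply_moves --pt "39 -74 0 0 0 1.245 0" --pt "39 -74 0 0 0 1.245 0" --pt "39 -74 0 0 0 1.245 0" --pt "39 -74 50 0 0 1.245 0" --pt "39 -74 100 0 0 1.245 0" --pt "39 -74 150 0 0 1.245 0" --pt "39 -74 180 0 0 1.245 0" --pt "39 -74 200 0 0 1.245 0" --pt "39 -74 208 0 0 1.245 0" --pt "39 -74 208 0 0 1.245 0"

```text
time: 7.2
eef_pos: [0.542, 0.2079, 0.036]
tcp_rot: [0.766, 0.643, -0.001, -0.0]
wrist_force: [0.7, -0.6, -1.5]
gripper_width: 0.0128
gripper_force: 59.1
```

```bash
cat > bd.py <<'E'
from see import *
yaw=np.radians(-10.05); c0=np.array([518.1,213.1]); M=np.array([[np.cos(yaw),-np.sin(yaw)],[np.sin(yaw),np.cos(yaw)]])
f=lambda x,y,z: np.r_[c0+M@[x,y],z]/1000
def tcp():
    o=bot.get_obs(); e=np.array(o["eef_pos"])*1000; Rt=R.from_quat(o["tcp_rot"]).as_matrix()
    print(o["time"],"tcp board",M.T@(e[:2]-c0),e[2],"yaw",np.degrees(np.arctan2(-Rt[0,0],Rt[1,0])),"tilt",Rt[:,2],"F",o["wrist_force"],o["gripper_width"],o["gripper_force"])
    return o
E
python3 - <<'E'
from bd import *
o=tcp(); p=bot.capture("wrist"); cv2.imwrite("pics/w3.png",p["image"])
E
```

```text
7.2 tcp board [24.4908 -0.9597] 36.03897579357451 yaw -10.004758993140786 tilt [-0.0011 -0.0009 -1.    ] F [ 0.7101 -0.6365 -1.5311] 0.012768315566683723 59.102001786231995
```

View pics/w3.png

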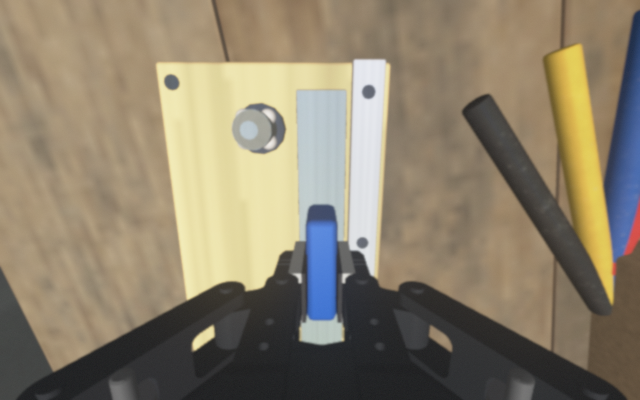

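The straightedge (296–346, 90) hangs parallel to the fence face (352,60), with a gap of a few mm. I lower it.

>>> apply_moves --pt "0 0 5 0 0 0 0" --pt "0 0 9 0 0 0 0" --pt "0 0 12 0 0 0 0" --pt "0 0 13 0 0 0 0" --pt "0 0 13 0 0 0 0"

```text
time: 7.75
eef_pos: [0.5423, 0.2088, 0.0244]
tcp_rot: [0.766, 0.643, 0.0, 0.0]
wrist_force: [-1.9, -0.7, 4.8]
gripper_width: 0.0128
gripper_force: 59.8
```

Touching the board at about 6 N. Now I slide it against the fence along tool +y, which is board +x.

>>> apply_moves --pt "0 1 0 0 0 0 0" --pt "0 2 0 0 0 0 0" --pt "0 3 0 0 0 0 0" --pt "0 4 0 0 0 0 0" --pt "0 5 0 0 0 0 0" --pt "0 5 0 0 0 0 0"

```text
time: 8.35
eef_pos: [0.5449, 0.2087, 0.0245]
tcp_rot: [0.766, 0.643, -0.001, -0.001]
wrist_force: [-8.6, 0.1, 11.1]
gripper_width: 0.0126
gripper_force: 60.9
```

Run:
```python
from bd import *
tcp()
```

```text
8.35 tcp board [27.1616  0.3452] 24.4893819883607 yaw -9.91189186537201 tilt [-0.0034 -0.     -1.    ] F [-8.6397  0.1219 11.0765] 0.012588918114997747 60.94399452209473
```

>>> apply_moves --pt "0 1 -0.7 0 0 0 0" --pt "0 2 -0.7 0 0 0 0" --pt "0 3 -0.7 0 0 0 0" --pt "0 3 -0.7 0 0 0 0"

```text
time: 8.75
eef_pos: [0.5453, 0.2086, 0.0246]
tcp_rot: [0.765, 0.643, -0.003, -0.002]
wrist_force: [-13.2, 1.8, 12.6]
gripper_width: 0.0128
gripper_force: 61.2
```

Run:
```python
from bd import *
o=tcp(); p=bot.capture("wrist"); cv2.imwrite("pics/w4.png",cv2.resize(p["image"][50:330,200:420],None,fx=2.1,fy=2.1,interpolation=2))
```

```text
8.75 tcp board [27.5991  0.3656] 24.572678186680886 yaw -9.902669299370588 tilt [-0.0079 -0.0004 -1.    ] F [-13.2164   1.8194  12.567 ] 0.012823247924610428 61.1645632982254
```

View pics/w4.png

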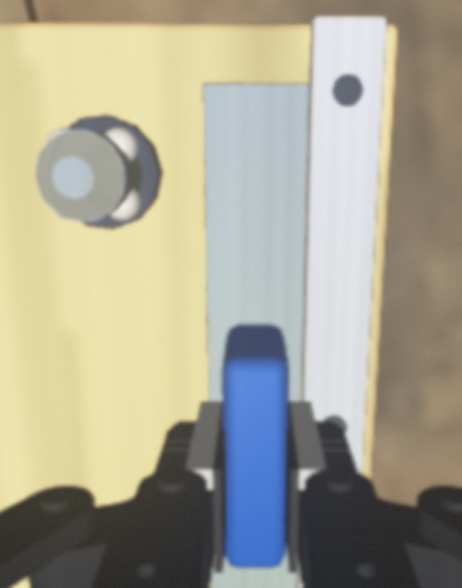

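Flush: no gap between the straightedge (right edge ~310) and the fence (~310) along its whole visible length. I ease off and release.

>>> apply_moves --pt "0 -2 -1 0 0 0 0" --pt "0 -2 -1 0 0 0 0" --pt "0 -2 -1 0 0 0 0.45" --pt "0 -2 -1 0 0 0 0.45" --pt "0 -2 -1 0 0 0 0.45" --pt "0 -2 -1 0 0 0 0.45" --pt "0 -2 -20 0 0 0 0.45" --pt "0 -2 -60 0 0 0 0.45" --pt "0 -2 -110 0 0 0 0.45" --pt "0 -2 -160 0 0 0 0.45"

```text
time: 9.8
eef_pos: [0.5477, 0.2073, 0.1859]
tcp_rot: [0.766, 0.643, -0.0, -0.0]
wrist_force: [1.4, 0.7, 0.2]
gripper_width: 0.0385
gripper_force: 0.0
```

Run:
```python
from bd import *
o=tcp(); p=bot.capture("wrist"); im=p["image"].copy()
E2=[f(40,95,19),f(40,-95,19),f(-7,62,42),f(-7,62,18),f(16,80,16),f(40,80,16),f(16,-80,16),f(40,-80,16)]
q=proj(p,E2,o); print(q)
v=cv2.resize(im,None,fx=1.25,fy=1.25,interpolation=2)
for a in q: cv2.circle(v,tuple(int(t) for t in (a+.5)*1.25),2,(0,0,255),-1)
cv2.imwrite("pics/w5.png",v)
```

```text
9.8 tcp board [30.195  -0.5192] 185.92191196312598 yaw -9.975390981892241 tilt [-0.0006 -0.0004 -1.    ] F [1.3806 0.707  0.1947] 0.0384732248338536 0.0
[[331.7036  90.9428]
 [329.854  270.0658]
 [280.9394 126.5957]
 [284.0583 126.2691]
 [307.0801 107.407 ]
 [331.4367 107.4551]
 [308.5878 256.6767]
 [329.9074 256.7173]]
```

View pics/w5.png

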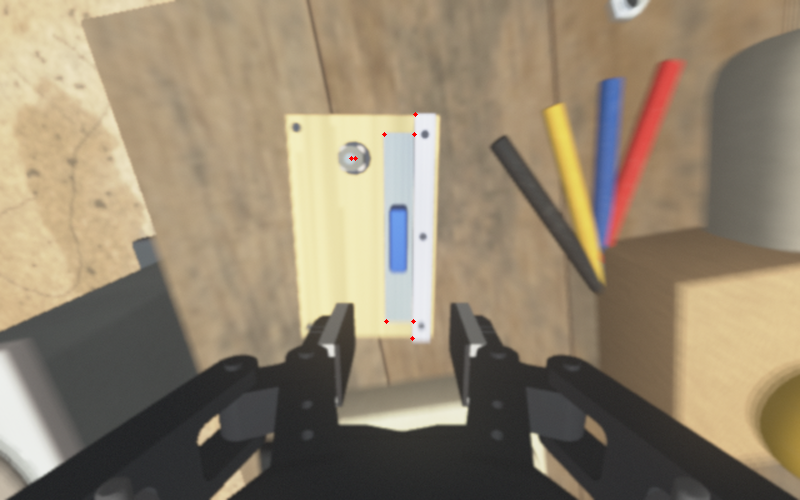

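Released: the straightedge lies flush and midway, matching the model's dots, and the stud matches at (354,158)/1.25. Now the cap.

>>> apply_moves --pt "-482 130 -30 0 0 0 0.6" --pt "-482 130 -30 0 0 0 0.6" --pt "-482 130 -30 0 0 0 0.6" --pt "-482 130 -30 0 0 0 0.6" --pt "-482 130 -30 0 0 0 0.6" --pt "-482 130 -30 0 0 0 0.6" --pt "-482 130 -30 0 0 0 0.6" --pt "-482 130 -30 0 0 0 0.6" --pt "-482 130 -30 0 0 0 0.6" --pt "-482 130 -30 0 0 0 0.6"

```text
time: 10.85
eef_pos: [0.5926, -0.2917, 0.2145]
tcp_rot: [0.766, 0.643, 0.0, 0.0]
wrist_force: [1.3, 0.1, -0.4]
gripper_width: 0.0515
gripper_force: 0.0
```

>>> apply_moves --pt "0 0 20 0 0 0 0.6" --pt "0 0 60 0 0 0 0.6" --pt "0 0 80 0 0 0 0.6" --pt "0 0 80 0 0 0 0.6" --pt "0 0 80 0 0 0 0.6"

```text
time: 11.35
eef_pos: [0.5929, -0.2896, 0.1347]
tcp_rot: [0.766, 0.643, -0.0, 0.0]
wrist_force: [0.8, -0.7, 0.6]
gripper_width: 0.0513
gripper_force: 0.0
```

Run:
```python
from bd import *
o,p=see("w6",[("snap_cap",.014)])
im=p["image"].astype(int); b,g,r=im[...,0],im[...,1],im[...,2]
m=((r>150)&(r-b>70)&(g>60)).astype(np.uint8)
n,lab,st,ce=cv2.connectedComponentsWithStats(m); k=1+st[1:,4].argmax(); print(st[k])
c=np.argwhere(lab==k)[:,::-1]; print(cv2.minAreaRect(np.array([pt(p,u,v,.014,o)[:2]*1000 for u,v in c],np.float32)))
```

```text
11.35 [ 0.5929 -0.2896  0.1347] [ 0.7658  0.643  -0.      0.0002] [ 0.8105 -0.6539  0.5693] 0.0513495768331196
snap_cap 0.014 0.59 [202.3, 316.7] rect mm ((591.1406860351562, -290.2846984863281), (59.370330810546875, 58.67836380004883), 80.06416320800781)
[ 286  167   68   66 3391]
((591.1888427734375, -290.40802001953125), (60.26127624511719, 60.17310333251953), 34.71977233886719)
```

Cap brim measured at 60 mm and consistent. I descend and grasp.

>>> apply_moves --pt "-1 -1.5 45 0 0 0 0.6" --pt "-1 -1.5 85 0 0 0 0.6" --pt "-1 -1.5 105 0 0 0 0.6" --pt "-1 -1.5 114 0 0 0 0.6" --pt "-1 -1.5 114 0 0 0 0.6" --pt "-1 -1.5 114 0 0 0 0" --pt "-1 -1.5 114 0 0 0 0" --pt "-1 -1.5 114 0 0 0 0" --pt "-1 -1.5 114 0 0 0 0" --pt "-1 -1.5 114 0 0 0 0" --force 80

```text
time: 12.45
eef_pos: [0.5926, -0.2909, 0.0229]
tcp_rot: [0.766, 0.643, 0.001, 0.002]
wrist_force: [-0.6, -0.8, 7.3]
gripper_width: 0.0296
gripper_force: 79.6
```

>>> apply_moves --pt "0 0 -30 0 0 0 0" --pt "0 0 -80 0 0 0 0" --pt "0 0 -130 0 0 0 0" --pt "0 0 -180 0 0 0 0" --pt "0 0 -180 0 0 0 0"

```text
time: 12.95
eef_pos: [0.5954, -0.2924, 0.2102]
tcp_rot: [0.766, 0.643, 0.004, 0.007]
wrist_force: [0.8, -0.4, -0.1]
gripper_width: 0.0296
gripper_force: 79.5
```

Run:
```python
from bd import *
o,p=see("w7",[("snap_cap",.19)])
im=p["image"].astype(int); b,g,r=im[...,0],im[...,1],im[...,2]
m=((r>150)&(r-b>70)&(g>60)).astype(np.uint8)
n,lab,st,ce=cv2.connectedComponentsWithStats(m); k=1+st[1:,4].argmax(); print(st[k])
```

```text
12.95 [ 0.5954 -0.2924  0.2102] [0.766  0.6428 0.0038 0.007 ] [ 0.8133 -0.3579 -0.0874] 0.02957899818202979
snap_cap 0.19 0.68 [241.7, 319.4] rect mm ((593.4344482421875, -296.288818359375), (66.46669006347656, 60.527130126953125), 51.32768249511719)
[ 289  238   66   66 3591]
```

View pics/w7.png

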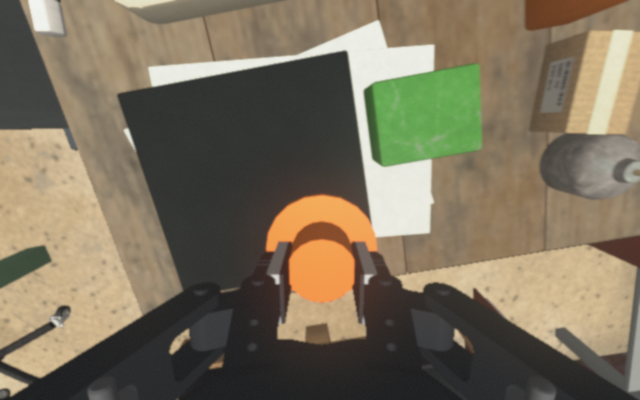

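```bash
cat > cap.py <<'E'
from bd import *
from scipy.optimize import least_squares
def capfit():
    o=bot.get_obs(); p=bot.capture("wrist"); im=p["image"].astype(int); b,g,r=im[...,0],im[...,1],im[...,2]
    m=((r>130)&(r-b>60)&(g>50)).astype(np.uint8); m[255:]=0; m[:180]=0;m[:,:250]=0;m[:,395:]=0
    # upper arc of brim
    P=[(u,np.nonzero(m[:,u])[0].min()-.5) for u in range(285,360)]
    P=np.array(P,float); T=np.linalg.inv(np.array(p["tool_from_camera"]))
    th=np.linspace(0,2*np.pi,720)
    def res(q,zo=.0089):
        X=np.c_[q[0]/1000+.03*np.cos(th),q[1]/1000+.03*np.sin(th),np.full(720,zo),np.ones(720)]@T.T
        uv=np.c_[X[:,0]/X[:,2]*p["fx"]+p["cx"],X[:,1]/X[:,2]*p["fy"]+p["cy"]]
        s=uv[uv[:,1]<np.mean(uv[:,1])]; s=s[np.argsort(s[:,0])]
        return np.interp(P[:,0],s[:,0],s[:,1])-P[:,1]
    for zo in (.0069,.0089,.0109):
        s=least_squares(res,[0,0],args=(zo,),diff_step=.01,x_scale=1); print(zo,s.x,np.abs(s.fun).mean())
if __name__=="__main__": capfit()
E
python3 cap.py
```

```text
0.0069 [1.2595 0.002 ] 0.3150398446478524
0.0089 [0.8266 0.0101] 0.3149909756613537
0.0109 [0.3949 0.0189] 0.3253118387724093
```

The cap is held square and centred. Its axis is 0.8 mm along tool x from the TCP. I carry it to above the stud.

>>> apply_moves --pt "546 -171 0 0 0 0 0" --pt "546 -171 0 0 0 0 0" --pt "546 -171 0 0 0 0 0" --pt "546 -171 0 0 0 0 0" --pt "546 -171 0 0 0 0 0" --pt "546 -171 0 0 0 0 0" --pt "546 -171 0 0 0 0 0" --pt "546 -171 0 0 0 0 0" --pt "546 -171 0 0 0 0 0" --pt "546 -171 0 0 0 0 0"

```text
time: 14.1
eef_pos: [0.5246, 0.2071, 0.1986]
tcp_rot: [0.766, 0.643, -0.002, -0.0]
wrist_force: [1.1, -0.2, -0.9]
gripper_width: 0.0294
gripper_force: 79.5
```

>>> apply_moves --pt "0 0 0 0 0 0 0" --pt "0 0 0 0 0 0 0" --pt "0 0 0 0 0 0 0" --pt "0 0 0 0 0 0 0" --pt "0 0 0 0 0 0 0"

```text
time: 14.6
eef_pos: [0.5266, 0.2041, 0.2001]
tcp_rot: [0.767, 0.642, -0.0, 0.0]
wrist_force: [-0.2, 0.4, -1.1]
gripper_width: 0.0297
gripper_force: 79.5
```

Run:
```python
from cap import *
o=tcp(); p=bot.capture("wrist")
print(o["eef_pos"]); print(proj(p,[f(-7,62,42),f(-7,62,18)],o)); capfit()
q=proj(p,[f(-7,62,42),f(-7,62,18),f(40,95,19),f(40,80,16),f(-60,95,12)],o)
v=cv2.resize(p["image"],None,fx=1.25,fy=1.25,interpolation=2)
for a in q: cv2.circle(v,tuple(int(t) for t in (a+.5)*1.25),2,(0,0,255),-1)
cv2.imwrite("pics/w8.png",v)
```

```text
14.6 tcp board [ 9.94   -7.3882] 200.1032853200477 yaw -10.10332759584724 tilt [-0.0004 -0.0006 -1.    ] F [-0.1583  0.4415 -1.1368] 0.02968039904700859 79.45290897041559
[0.5266 0.2041 0.2001]
[[303.5684 119.0348]
 [304.8879 119.2766]]
0.0069 [ 4.6867 -6.2499] 5.283377033510444
0.0089 [ 4.2712 -6.1604] 5.3348622804808645
0.0109 [ 3.8645 -6.0936] 5.391145508757869
```

View pics/w8.png

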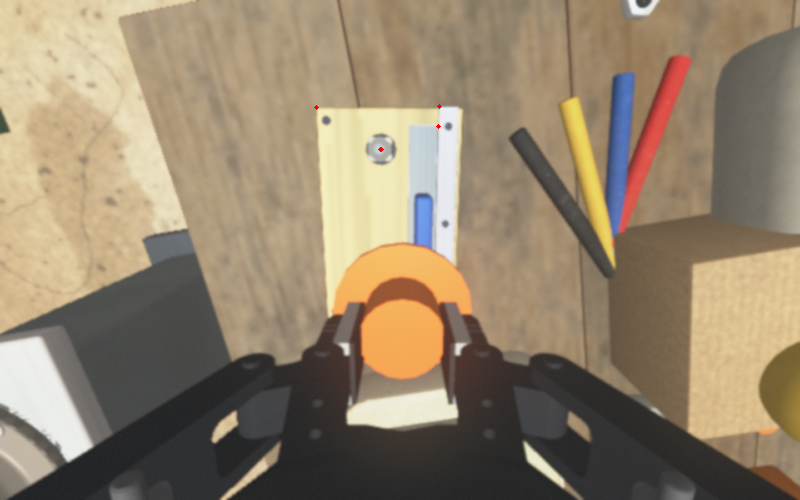

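The stud dot falls exactly on the stud at (380,149)/1.25, and the straightedge is still flush. I move over the stud.

>>> apply_moves --pt "68.6 -17 0 0 0 0 0" --pt "68.6 -17 20 0 0 0 0" --pt "68.6 -17 60 0 0 0 0" --pt "68.6 -17 100 0 0 0 0" --pt "68.6 -17 125 0 0 0 0" --pt "68.6 -17 130 0 0 0 0" --pt "68.6 -17 130 0 0 0 0" --pt "68.6 -17 130 0 0 0 0"

```text
time: 15.5
eef_pos: [0.5226, 0.2767, 0.072]
tcp_rot: [0.766, 0.643, 0.001, 0.0]
wrist_force: [-1.0, -0.1, 0.9]
gripper_width: 0.0298
gripper_force: 79.5
```

Run:
```python
from cap import *
tcp()
```

```text
15.5 tcp board [-6.6274 63.4406] 71.97363034458829 yaw -9.984772035705756 tilt [ 0.0023  0.0014 -1.    ] F [-0.9843 -0.1407  0.8586] 0.029761810867588504 79.45025648921728
```

>>> apply_moves --pt "-2 0 0 0 0 0 0" --pt "-2 0 5 0 0 0 0" --pt "-2 0 10 0 0 0 0" --pt "-2 0 15 0 0 0 0" --pt "-2 0 20 0 0 0 0" --pt "-2 0 22 0 0 0 0" --pt "-2 0 22 0 0 0 0"

```text
time: 16.2
eef_pos: [0.5209, 0.2742, 0.0479]
tcp_rot: [0.766, 0.643, -0.0, -0.0]
wrist_force: [1.1, -0.1, 0.4]
gripper_width: 0.0298
gripper_force: 79.5
```

Run:
```python
from cap import *
tcp()
```

```text
16.2 tcp board [-7.907  60.6396] 47.85328360027974 yaw -9.953262435846588 tilt [-0.0006 -0.0003 -1.    ] F [ 1.0618 -0.0613  0.3708] 0.029842692962441558 79.45910694077611
```

The cap is around the stud's taper with no contact. I press down, watching the force.

>>> apply_moves --pt "0.5 0.8 2 0 0 0 0" --pt "0.5 0.8 4 0 0 0 0" --pt "0.5 0.8 5 0 0 0 0" --pt "0.5 0.8 6 0 0 0 0" --pt "0.5 0.8 7 0 0 0 0" --pt "0.5 0.8 8 0 0 0 0"

```text
time: 16.8
eef_pos: [0.5222, 0.2751, 0.041]
tcp_rot: [0.766, 0.643, 0.0, -0.0]
wrist_force: [-2.2, 0.0, 9.5]
gripper_width: 0.0294
gripper_force: 80.4
```

>>> apply_moves --pt "0 0 1 0 0 0 0" --pt "0 0 2 0 0 0 0" --pt "0 0 3 0 0 0 0" --pt "0 0 4 0 0 0 0"

```text
time: 17.2
eef_pos: [0.5219, 0.275, 0.0366]
tcp_rot: [0.766, 0.643, 0.0, -0.0]
wrist_force: [-1.7, -0.1, 2.3]
gripper_width: 0.0298
gripper_force: 79.9
```

>>> apply_moves --pt "0 0 1 0 0 0 0" --pt "0 0 2 0 0 0 0" --pt "0 0 3 0 0 0 0" --pt "0 0 4 0 0 0 0"

```text
time: 17.6
eef_pos: [0.5217, 0.2745, 0.0318]
tcp_rot: [0.766, 0.643, -0.0, -0.0]
wrist_force: [-0.2, 1.2, -0.7]
gripper_width: 0.0293
gripper_force: 79.4
```

The click passed: 9.5 → 2.3 → 0 N. Now I seat it and press firmly.

>>> apply_moves --pt "0 0 1 0 0 0 0" --pt "0 0 2 0 0 0 0" --pt "0 0 3 0 0 0 0" --pt "0 0 4 0 0 0 0" --pt "0 0 5 0 0 0 0" --pt "0 0 5 0 0 0 0"

```text
time: 18.2
eef_pos: [0.5221, 0.2743, 0.0306]
tcp_rot: [0.766, 0.643, -0.0, 0.0]
wrist_force: [-10.6, -4.9, 30.3]
gripper_width: 0.0299
gripper_force: 83.2
```

>>> apply_moves --pt "-0.5 -1 -0.5 0 0 0 0" --pt "-0.5 -1 -0.5 0 0 0 0" --pt "-0.5 -1 -0.5 0 0 0 0" --pt "-0.5 -1 -0.5 0 0 0 0" --pt "-0.5 -1 -0.5 0 0 0 0" --pt "-0.5 -1 -0.5 0 0 0 0" --pt "-0.5 -1 -0.5 0 0 0 0" --pt "-0.5 -1 -0.5 0 0 0 0" --pt "-0.5 -1 -0.5 0 0 0 0" --pt "-0.5 -1 -0.5 0 0 0 0"

```text
time: 19.2
eef_pos: [0.5221, 0.2743, 0.0307]
tcp_rot: [0.766, 0.643, 0.001, 0.001]
wrist_force: [-6.6, -3.1, 23.0]
gripper_width: 0.0297
gripper_force: 82.1
```

>>> apply_moves --pt "0 0 0 0 0 0 0" --pt "0 0 0 0 0 0 0" --pt "0 0 0 0 0 0 0" --pt "0 0 0 0 0 0 0" --pt "0 0 0 0 0 0 0" --pt "0 0 0 0 0 0 0" --pt "0 0 0 0 0 0 0" --pt "0 0 0 0 0 0 0"

```text
time: 20.0
eef_pos: [0.522, 0.2743, 0.0307]
tcp_rot: [0.766, 0.643, 0.001, 0.001]
wrist_force: [-7.9, -4.3, 22.3]
gripper_width: 0.0296
gripper_force: 82.1
```

Run:
```python
from cap import *
o=tcp(); p=bot.capture("wrist"); s=bot.capture("scene")
q=proj(p,[f(40,95,19),f(40,80,16),f(16,80,16)],o); im=p["image"].copy()
a=cv2.resize(im[20:320,180:480],(520,520),interpolation=2)
b=cv2.resize(s["image"][215:305,240:360],(270,202),interpolation=2)
v=np.zeros((520,790,3),np.uint8); v[:,:520]=a; v[:202,520:]=b
cv2.imwrite("pics/w9.png",v); print(q)
```

```text
20.0 tcp board [-6.8064 60.9781] 30.72826605521817 yaw -9.998833512076423 tilt [ 0.0021  0.0004 -1.    ] F [-7.8506 -4.2882 22.3111] 0.02959891779589074 82.08960620686412
[[410.9284 186.7511]
 [407.1461 212.6422]
 [363.093  212.6061]]
```

View pics/w9.png

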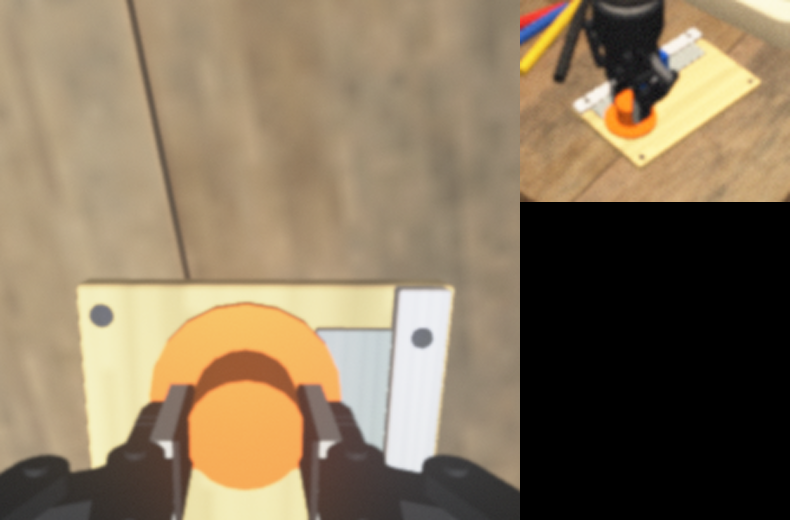

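The cap is seated level (underside about 18 mm), its brim over the straightedge's edge at (320–340, 330–390). The straightedge is flush with the fence at (395,330), and about 22 N has been held for over 1.8 s. I hand the job in.

```bash
python3 -c "
from rig import bot
print(bot.finish_job())"
```

```text
the job is handed in; nothing more can be done
None
```

I handed the job in at about 20 s: the straightedge lies released, flush and about midway along the fence. The large cap clicked home on the stud's shoulder with its brim over the straightedge, and the gripper still holds it down at about 22 N; the hand-in call returned no verdict.

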